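# Dry-run a weld seam round a lug

### The arm

A 6-joint arm with a two-finger parallel gripper is mounted at the origin on a cart in front of the work surface, level with it; the furniture and walls round the work are solid. World frame = base frame: x ahead of the robot, y to its left, z up, the work surface at z = 0. Lengths are in mm, angles in degrees, forces in N, time in s.
With the tool pointing down it reaches from about 250 to 775 mm from the base axis. Payload 4 kg.
Tool frame: the origin (TCP) lies at the very end of the fingers, on their centre line; the grasp point (between the pads) lies 19 mm behind it; z points along the fingers, y is the line along which they close (so a half turn about z gives the same grasp; the last joint's range is limited). The gripper opens to 94 mm and grips with 3 to 60 N. Pads are 16 mm wide; open, the fingers measure 119 mm over their backs; the gripper's body (75 mm by 177 mm) begins 78 mm behind the grasp point.
Start: joints at [57.347, 4.996, 78.535, -0, 96.463, -5.907], TCP at [247.529, 491.172, 205.506] pointing down, gripper open.
Joint ranges: [-177.83, 177.83], [-43.37, 116.18], [15.69, 146.23], [-61.86, 241.86], [9.47, 152.12], [-147.06, 147.06]. Speed limits (degrees/s): [159.86, 159.86, 180, 180, 180, 180].

### API

Orientations are given as [roll, pitch, yaw] about the fixed x, y, z axes, in that order (R = Rz(yaw) Ry(pitch) Rx(roll)).
In Python, from workcell import sense, snapshot, calibration, finish_job gives the robot as it stands.
- The arm moves only by the shell command python3 -m crank 'ROWS'. ROWS is a JSON object of lists of equal length, an entry for each row: "angular": the turn, a rotation vector about the tool's x, y, z in rad, a list of three; "translation": the shift along the tool's x, y, z in m, a list of three; "grip": the closure, from 0 (fully open) to 1 (shut). In form: {"angular": [[rx, ry, rz], ...], "translation": [[tx, ty, tz], ...], "grip": [grip, ...]}. A call has 1 to 12 rows; each row is the pose to reach, as a shift and turn from the pose commanded when the call began, along the tool's axes at that moment; what a row does not reach only later rows make up. A row lasts 1/12 s, in which the tool goes at most 41.7 mm and 7.16 degrees, less where a joint would pass 70% of its speed; a pose out of reach is approached as far as the arm can. A call with a gripper value outside its range is refused whole. The fingers move at their own pace and stop on an object; the grip force is fixed at half the most. Time passes only in rows, so rows that repeat a pose let the fingers close. It gives the time, the measured TCP pose, the force, the opening and the grip force at its end, in the units of the state.
- sense(): the state, without advancing time (a new reading comes with each control period).
- snapshot(name): name is "side" or "top" or "wrist"; returns the picture (420x560x3 uint8, red, green, blue); there is no depth.
- calibration(name): a dict with "camera_matrix" (3x3 intrinsics, pixels), "D" ([k1, k2, p1, p2, k3] as OpenCV has them; the pictures are not rectified), "extrinsics" (4x4, takes a point from camera to world coordinates); the wrist camera has in their place "hand_eye" (4x4, takes a point from camera to tool coordinates, whose origin is the TCP and whose axes are the flange's). Camera axes: x right, y down, z forward; pixel columns grow to the right and rows downward; lengths in mm; the calibration is good to about 2 mm. A picture is of the moment at which its call begins: read the wrist's pose just before it. calibration takes no time and is no camera call.
- finish_job(): hands the job in; it is judged then, once.
The state is a dict: "clock": time; "joint_pos": joint angles; "dq": joint speeds; "tau": joint torques, N m; "ee_pos": TCP position; "eef_rot": TCP orientation; "ft_force": force on the tool from outside, world axes, zero at the start; "ft_torque": the same for the moment, N m; "width": opening from 0.0 (shut) to 1.0 (fully open); "finger_force": force on a finger pad.
Only numpy, scipy, OpenCV 4.12 (cv2) and the standard library are available. Lean on these libraries where they do the work, as an engineer would, in place of code of your own. Each camera call takes 0.05 s, during which the arm holds its last target. There are 200 camera calls.

### The job

Dry-run the weld before the torch is fitted: with the gripper closed and pointing straight down, point at the end tack of the seam that the soapstone stick lies beside, fingertips about a centimetre above the top of the lug, and follow the lug's edge at that height along its side, round the nose and back along the other side to the last tack. Do not touch the work, and leave it and the loose things beside it where they are. Finish with the fingers lifted well clear of the work, some 15 cm.

Things in the scene. Friction and masses are not known exactly. Their poses are not given: they have to be found in the camera images.
- weldment: The work, loose on the bench: dark steel base plate 210 x 170 x 8 mm (own x, y, z) with a brighter steel lug lapped on it, 6 mm thick, 80 mm wide, long along x: half-round nose at -x (radius 40, centre x = -20 mm, y = 0), straight tail to x = +95 mm. Five round tack beads 12 mm across sit in the step along its edge, below its top. Origin: centre of the plate's underside; lug's top at z = 14 mm.
- seam_0 (a point): Point 0 of nine numbered in order (31 mm apart) along the seam, on the lug's outer edge, level with its top. The seam runs 60 mm along one side, round the nose and 60 mm back along the other. End of the seam, at the last tack on the lug's straight +y side (weldment frame x = +40, y = +40 mm).
- seam_1 (a point): Point 1 of nine numbered in order (31 mm apart) along the seam, on the lug's outer edge, level with its top. The seam runs 60 mm along one side, round the nose and 60 mm back along the other.
- seam_2 (a point): Point 2 of nine numbered in order (31 mm apart) along the seam, on the lug's outer edge, level with its top. The seam runs 60 mm along one side, round the nose and 60 mm back along the other. A tack is here.
- seam_3 (a point): Point 3 of nine numbered in order (31 mm apart) along the seam, on the lug's outer edge, level with its top. The seam runs 60 mm along one side, round the nose and 60 mm back along the other.
- seam_4 (a point): Point 4 of nine numbered in order (31 mm apart) along the seam, on the lug's outer edge, level with its top. The seam runs 60 mm along one side, round the nose and 60 mm back along the other. Foremost point of the round nose (weldment frame x = -60, y = 0 mm); a tack is here.
- seam_5 (a point): Point 5 of nine numbered in order (31 mm apart) along the seam, on the lug's outer edge, level with its top. The seam runs 60 mm along one side, round the nose and 60 mm back along the other.
- seam_6 (a point): Point 6 of nine numbered in order (31 mm apart) along the seam, on the lug's outer edge, level with its top. The seam runs 60 mm along one side, round the nose and 60 mm back along the other. A tack is here.
- seam_7 (a point): Point 7 of nine numbered in order (31 mm apart) along the seam, on the lug's outer edge, level with its top. The seam runs 60 mm along one side, round the nose and 60 mm back along the other.
- seam_8 (a point): Point 8 of nine numbered in order (31 mm apart) along the seam, on the lug's outer edge, level with its top. The seam runs 60 mm along one side, round the nose and 60 mm back along the other. Other end of the seam, at the last tack on the lug's straight -y side (weldment frame x = +40, y = -40 mm).
- soapstone_mid (a point): Centre of the short soapstone stick (light grey, 13 x 50 x 10 mm), lying on the bench just outside the base plate, about 70 mm from the end of the seam that is the starting end (80 mm at most; it is over 130 mm from the other end).
- knob_mid (a point): Centre of a black ribbed round knob, 36 mm across, 17 mm high, on the bench outside the base plate, beside the end of the seam where the run finishes.
- nozzle_mid (a point): Centre of a copper-coloured tapered gas nozzle standing upright on the bench beside the base plate, 24 mm across, 53 mm high.
- tube_mid (a point): Centre of a piece of steel tube standing upright on the bench beside the base plate, 33 mm across, 60 mm high.
There are look-alikes about, which are no part of the job. Of the things that look like the part that bears soapstone_mid, take the one that is farthest from the robot's base at the start.

How it is judged:
By the outcome, as a careful person would: the job done as asked, in the order asked, and still so for the second after the job is handed in, with the robot touching nothing.
It also fails if it takes over 42 s, if anything falls off the work surface, if the arm or the gripper's body presses on something with over 40 N, if the wrist force passes 120 N, or if a joint passes its speed limit or range.

## Working session

There is one attempt and no reset: what is moved stays moved. The work goes in short steps, Python scripts to look and compute and a shell command to move; the robot and the scene stay as the last step left them, time stands still between calls to the robot, and variables do not carry over. Pictures are saved under pics/ and viewed, at most 10 in all, crops included, and the job is handed in when it is done.

```bash
mkdir -p pics
python3 - <<'E'
from workcell import *
import cv2,numpy as np
s=sense();print(s)
for n in("top","side","wrist"):
    im=snapshot(n);cv2.imwrite(f"pics/{n}0.png",im[:,:,::-1]);c=calibration(n);print(n,{k:np.round(v,3).tolist() for k,v in c.items()})
E
```

```text
{'clock': 0.0, 'joint_pos': array([ 5.73474306e+01,  5.04064826e+00,  7.86250865e+01, -7.60897427e-04,
        9.64635211e+01, -5.90866092e+00]), 'dq': array([ 0.01029244,  0.0014079 , -0.10196986, -0.03384607,  0.03894533,
       -0.05048145]), 'tau': array([ 5.19869161e-05, -3.40182710e+01, -3.02425432e+01,  7.18115154e-02,
        3.31320707e-02, -1.70147860e-04]), 'ee_pos': array([247.21940532, 490.68082787, 204.28648914]), 'eef_rot': array([-1.79871353e+02, -1.25537267e-02,  1.53255993e+02]), 'ft_force': array([-0.40357973, -0.36317096, -0.22683526]), 'ft_torque': array([-0.02817849,  0.00389007,  0.00748124]), 'finger_force': 0.0, 'width': 1.0005195553163775}
top {'camera_matrix': [[545.521, 0.0, 282.152], [0.0, 545.521, 211.901], [0.0, 0.0, 1.0]], 'D': [-0.001, 0.0, 0.0, 0.0, 0.0], 'extrinsics': [[0.024, -0.985, 0.173, 363.246], [-0.998, -0.032, -0.046, -131.958], [0.051, -0.172, -0.984, 884.369], [0.0, 0.0, 0.0, 1.0]]}
side {'camera_matrix': [[461.516, 0.0, 285.005], [0.0, 461.516, 207.929], [0.0, 0.0, 1.0]], 'D': [0.031, 0.0, 0.0, 0.0, 0.0], 'extrinsics': [[0.989, -0.077, 0.126, 392.719], [-0.147, -0.551, 0.821, -907.316], [0.006, -0.831, -0.557, 558.696], [0.0, 0.0, 0.0, 1.0]]}
wrist {'camera_matrix': [[355.006, 0.0, 281.812], [0.0, 355.006, 213.701], [0.0, 0.0, 1.0]], 'D': [0.017, 0.0, 0.0, 0.0, 0.0], 'hand_eye': [[0.0, -0.964, -0.266, 77.058], [1.0, 0.0, -0.0, -0.072], [0.0, -0.266, 0.964, -180.06], [0.0, 0.0, 0.0, 1.0]]}
```

View pics/top0.png

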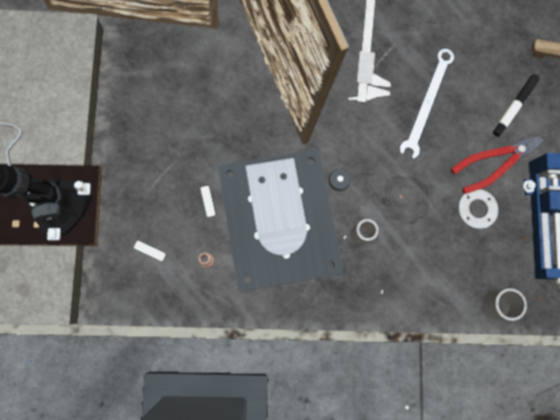

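View pics/side0.png

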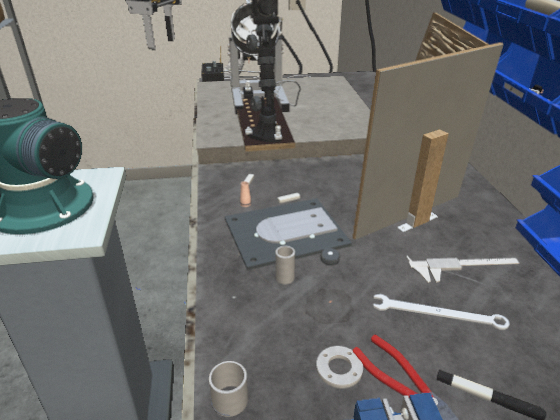

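```bash
cat > h.py <<'E'
from workcell import *
import cv2,numpy as np
from scipy.spatial.transform import Rotation as R
def cam(n,s=None):
    c=calibration(n);K=np.array(c["camera_matrix"],float);D=np.array(c["D"],float)
    if n=="wrist":
        T=np.eye(4);T[:3,:3]=R.from_euler("xyz",s["eef_rot"],degrees=True).as_matrix();T[:3,3]=s["ee_pos"];T=T@np.array(c["hand_eye"])
    else:T=np.array(c["extrinsics"])
    return K,D,T
def proj(n,p,s=None):
    K,D,T=cam(n,s);i=np.linalg.inv(T)
    return cv2.projectPoints(np.array(p,float).reshape(-1,1,3),cv2.Rodrigues(i[:3,:3])[0],i[:3,3],K,D)[0][:,0]
def ray(n,px,s=None):
    K,D,T=cam(n,s);u=cv2.undistortPoints(np.array(px,float).reshape(-1,1,2),K,D)[:,0]
    d=np.c_[u,np.ones(len(u))]@T[:3,:3].T;return T[:3,3],d
def plane(n,px,z,s=None):
    o,d=ray(n,px,s);return o+d*((z-o[2])/d[:,2])[:,None]
E
python3 - <<'E'
from h import *
np.set_printoptions(precision=1,suppress=True)
print("tcp/base",proj("top",[[247,491,204],[0,0,0]]),proj("side",[[247,491,204],[0,0,0]]))
print("sticks",plane("top",[[207,201],[150,251]],10))
print("noz,tube base, knob",plane("top",[[206,260],[367,230],[339,180]],30))
print("tacks",plane("top",[[250,199],[257,236],[287,255],[307,235],[301,190]],10))
print("board bottom corner top,side",plane("top",[[305,142],[240,0]],0),plane("side",[[355,238]],0))
# board top near corner: two-view
(o1,d1),(o2,d2)=ray("top",[[346,48]]),ray("side",[[379,70]])
A=np.c_[d1[0],-d2[0]];t=np.linalg.lstsq(A,o2-o1,rcond=None)[0];print("board top",o1+d1[0]*t[0],o2+d2[0]*t[1])
E
```

```text
tcp/base [[-296.9  397.4]
 [ 155.8  555.8]] [[161.8  45.3]
 [ 42.1 205.3]]
sticks [[531.1 -50.6  10. ]
 [447.2  35.6  10. ]]
noz,tube base, knob [[ 433.7  -55.3   30. ]
 [ 488.7 -308.4   30. ]
 [ 569.  -262.9   30. ]]
tacks [[ 536.8 -120.1   10. ]
 [ 476.4 -133.4   10. ]
 [ 447.1 -182.6   10. ]
 [ 480.4 -214.3   10. ]
 [ 554.7 -203.2   10. ]]
board bottom corner top,side [[ 640.  -209.4    0. ]
 [ 895.   -90.3    0. ]] [[ 640.6 -208.4    0. ]]
board top [ 641.9 -222.6  337.3] [ 643.  -222.8  337.9]
```

View pics/wrist0.png

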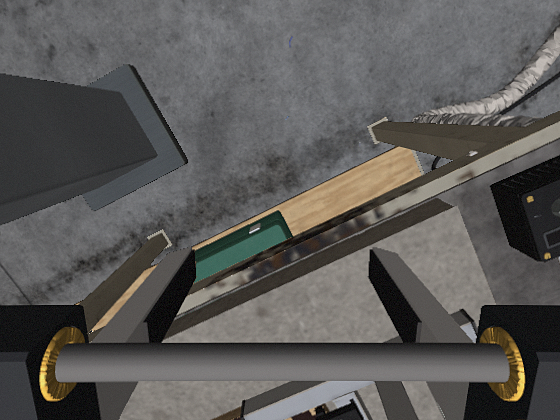

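```bash
cat >> h.py <<'E'
def shift(targets,s):
    "world xyz targets -> tool-axis shift in m from the current pose"
    r=R.from_euler("xyz",s["eef_rot"],degrees=True)
    return np.round(r.inv().apply(np.array(targets,float)-s["ee_pos"])/1000,4)
E
python3 - <<'E'
from h import *
np.set_printoptions(precision=3,suppress=True)
print("block bottom",plane("side",[[197,160],[372,150]],0),plane("top",[[75,325],[88,160]],0))
def tri(a,b):
    (o1,d1),(o2,d2)=ray("top",[a]),ray("side",[b])
    t=np.linalg.lstsq(np.c_[d1[0],-d2[0]],o2-o1,rcond=None)[0];return o1+d1[0]*t[0],o2+d2[0]*t[1]
print("dark base front corner",tri((100,245),(250,145)))
s=sense()
print(shift([[290,150,320],[340,-120,320],[540,-165,210]],s))
E
```

```text
block bottom [[328.044 166.43    0.   ]
 [790.646 160.094   0.   ]] [[329.164 145.777   0.   ]
 [595.088 148.123   0.   ]]
dark base front corner (array([448.67 ,  98.995,  65.348]), array([460.663,  98.765,  66.534]))
[[-0.192 -0.285 -0.115]
 [-0.358 -0.504 -0.115]
 [-0.556 -0.454 -0.005]]
```

```bash
python3 -m crank '{"angular":[[0,0,0],[0,0,0],[0,0,0],[0,0,0],[0,0,0],[0,0,0],[0,0,0],[0,0,0],[0,0,0],[0,0,0],[0,0,0],[0,0,0]],"translation":[[-0.01,-0.015,-0.03],[-0.025,-0.035,-0.06],[-0.045,-0.065,-0.08],[-0.065,-0.095,-0.1],[-0.085,-0.125,-0.115],[-0.105,-0.155,-0.115],[-0.125,-0.185,-0.115],[-0.145,-0.215,-0.115],[-0.165,-0.245,-0.115],[-0.18,-0.27,-0.115],[-0.192,-0.285,-0.115],[-0.192,-0.285,-0.115]],"grip":[1,1,1,1,1,1,1,1,1,1,1,1]}'
python3 - <<'E'
from h import *
s=sense();print(s["ee_pos"],s["eef_rot"],s["joint_pos"],shift([[340,-120,320],[540,-165,210]],s))
E
```

```text
clock: 1.15
ee_pos: [291.0, 147.7, 320.6]
eef_rot: [-180.0, 0.1, 152.9]
ft_force: [-0.2, 0.3, -0.2]
width: 0.189
finger_force: 0.0
[290.96188338 147.6962436  320.59992162] [-1.79991446e+02  8.56523115e-02  1.52928777e+02] [ 1.69956811e+01 -2.32953280e+01  8.98768301e+01 -7.15865984e-02
  1.13362887e+02 -4.59615089e+01] [[-0.1655 -0.2161  0.0009]
 [-0.3639 -0.1651  0.1112]]
```

```bash
python3 -m crank '{"angular":[[0,0,-0.05],[0,0,-0.1],[0,0,-0.17],[0,0,-0.24],[0,0,-0.31],[0,0,-0.38],[0,0,-0.45],[0,0,-0.47],[0,0,-0.47],[0,0,-0.47],[0,0,-0.47],[0,0,-0.47]],"translation":[[-0.015,-0.02,0],[-0.04,-0.05,0],[-0.065,-0.08,0],[-0.09,-0.11,0],[-0.115,-0.145,0],[-0.14,-0.18,0],[-0.165,-0.216,0],[-0.2,-0.207,0.02],[-0.235,-0.198,0.04],[-0.275,-0.188,0.06],[-0.31,-0.179,0.08],[-0.34,-0.171,0.098]],"grip":[1,1,1,1,1,1,1,1,1,1,1,1]}'
python3 -m crank '{"angular":[[0,0,0],[0,0,0],[0,0,0]],"translation":[[-0.01,0,0.01],[-0.015,0,0.01],[-0.015,0,0.01]],"grip":[1,1,1]}'
python3 - <<'E'
from h import *
s=sense();print(s["ee_pos"],s["eef_rot"],s["joint_pos"]);im=snapshot("wrist");cv2.imwrite("pics/w1.png",im[:,:,::-1])
import json;json.dump({k:np.array(s[k]).tolist() for k in("ee_pos","eef_rot")},open("w1.json","w"))
E
```

```text
clock: 2.15
ee_pos: [517.4, -154.6, 222.2]
eef_rot: [180.0, 0.0, -179.8]
ft_force: [1.2, -0.4, 0.6]
width: 0.005
finger_force: 0.0
clock: 2.4
ee_pos: [530.5, -153.8, 212.5]
eef_rot: [179.9, -0.2, -179.7]
ft_force: [0.7, -0.4, 0.0]
width: 0.004
finger_force: 0.0
[ 530.53833463 -153.79763596  212.46435497] [ 1.79906959e+02 -1.60334479e-01 -1.79738591e+02] [-2.20635550e+01  5.37353929e+00  7.73436301e+01  2.53781092e-02
  9.74664889e+01 -1.12321577e+02]
```

View pics/w1.png

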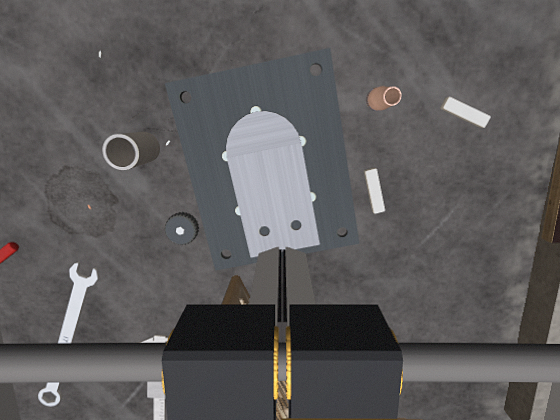

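```bash
cat > fit.py <<'E'
from h import *
import json,sys
from scipy.optimize import least_squares
np.set_printoptions(precision=1,suppress=True)
def fit(n,im,s,g0,seed):
    hsv=cv2.cvtColor(im,cv2.COLOR_BGR2HSV);v=hsv[...,2]
    m=(v>125).astype(np.uint8)
    m=cv2.morphologyEx(m,cv2.MORPH_OPEN,np.ones((5,5)))
    _,lab=cv2.connectedComponents(m);m=(lab==lab[seed[1],seed[0]]).astype(np.uint8)
    c=max(cv2.findContours(m,cv2.RETR_EXTERNAL,cv2.CHAIN_APPROX_NONE)[0],key=len)[:,0].astype(float)
    P=plane(n,c,14,s)[:,:2]
    def loc(g,P):
        a=np.radians(g[2]);d=P-g[:2];return np.c_[d@[np.cos(a),np.sin(a)],d@[-np.sin(a),np.cos(a)]]
    P=P[loc(g0,P)[:,0]<60]
    def res(g):
        l=loc(g,P);return np.where(l[:,0]<-20,np.hypot(l[:,0]+20,l[:,1])-40+g[3],abs(l[:,1])-40+g[3])
    r=least_squares(res,list(g0)+[0],loss="soft_l1",f_scale=0.7);print(n,len(P),"pose",r.x,"med|res|",np.median(abs(res(r.x))))
    return r.x
if __name__=="__main__":
    g0=(505,-168,12)
    s=json.load(open("w1.json"))
    a=fit("wrist",cv2.imread("pics/w1.png"),s,g0,(270,180))
    b=fit("top",cv2.imread("pics/top0.png"),None,g0,(280,220))
    im=cv2.imread("pics/w1.png");
    pts=[(40,40),(10,40),(-20,40)]+[(-20+40*np.cos(t),40*np.sin(t)) for t in np.radians([135,180,225])]+[(-20,-40),(10,-40),(40,-40)]
    for g,col in((a,(0,0,255)),(b,(0,255,0))):
        q=np.radians(g[2]);W=[(g[0]+x*np.cos(q)-y*np.sin(q),g[1]+x*np.sin(q)+y*np.cos(q),14) for x,y in pts];print(np.array(W))
        for u in proj("wrist",W,s):cv2.circle(im,tuple(int(i) for i in np.round(u)),1,col,-1)
    cv2.imwrite("pics/fit.png",cv2.resize(im[80:280,150:400],None,fx=3,fy=3,interpolation=0))
E
python3 fit.py
```

```text
wrist 267 pose [ 508.1 -169.2   11.5   -0.2] med|res| 0.44643230824849245
top 172 pose [ 507.3 -168.6   11.3   -1.3] med|res| 0.7376198550352282
[[ 539.3 -122.    14. ]
 [ 509.9 -128.    14. ]
 [ 480.5 -134.    14. ]
 [ 455.1 -151.1   14. ]
 [ 449.3 -181.2   14. ]
 [ 466.4 -206.5   14. ]
 [ 496.4 -212.4   14. ]
 [ 525.8 -206.4   14. ]
 [ 555.2 -200.4   14. ]]
[[ 538.7 -121.5   14. ]
 [ 509.3 -127.4   14. ]
 [ 479.8 -133.3   14. ]
 [ 454.4 -150.3   14. ]
 [ 448.4 -180.3   14. ]
 [ 465.5 -205.8   14. ]
 [ 495.5 -211.7   14. ]
 [ 524.9 -205.8   14. ]
 [ 554.3 -200.    14. ]]
```

View pics/fit.png

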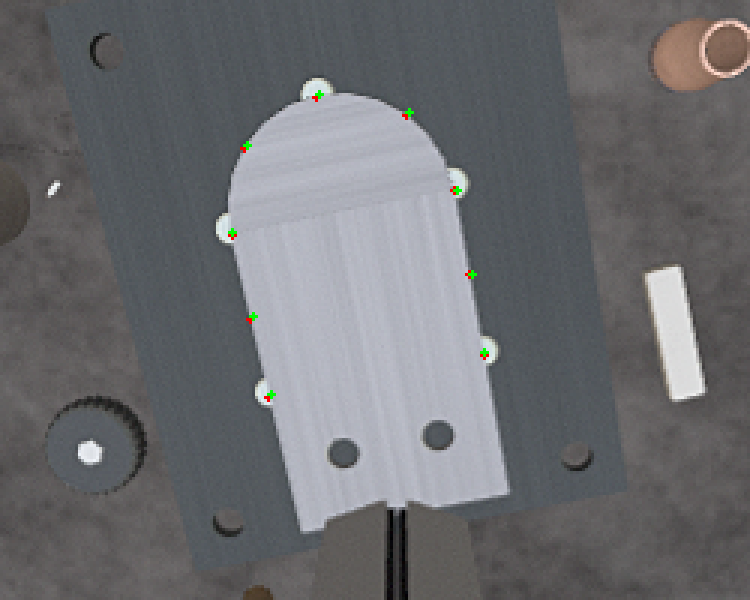

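```bash
cat > path.py <<'E'
from h import *
import sys
G=(507.9,-169.0,11.45)
def P(s):
    if s<60: x,y=40-s,40
    elif s<60+40*np.pi: t=np.pi/2+(s-60)/40; x,y=-20+40*np.cos(t),40*np.sin(t)
    else: x,y=-20+s-60-40*np.pi,-40
    a=np.radians(G[2]);return [G[0]+x*np.cos(a)-y*np.sin(a),G[1]+x*np.sin(a)+y*np.cos(a),24]
L=120+40*np.pi
if __name__=="__main__":
    s=sense();print(s["ee_pos"],s["eef_rot"])
    a,b,n=map(float,sys.argv[1:])
    print(np.round(shift([P(L*u) for u in np.linspace(a,b,int(n)+1)[(0 if a==b else 1):]],s),4).tolist())
E
python3 path.py 0 0 0
```

```text
[ 530.31884757 -154.15244568  214.29877165] [ 1.79988901e+02 -5.18109557e-03 -1.79756407e+02]
[[-0.009, 0.0322, 0.1903]]
```

```bash
python3 -m crank '{"angular":[[0,0,0],[0,0,0],[0,0,0],[0,0,0],[0,0,0],[0,0,0],[0,0,0],[0,0,0],[0,0,0],[0,0,0]],"translation":[[-0.002,0.01,0.015],[-0.005,0.02,0.04],[-0.009,0.03,0.065],[-0.009,0.032,0.09],[-0.009,0.032,0.115],[-0.009,0.032,0.135],[-0.009,0.032,0.15],[-0.009,0.032,0.16],[-0.009,0.032,0.16],[-0.009,0.032,0.16]],"grip":[1,1,1,1,1,1,1,1,1,1]}'; python3 path.py 0 0 0;python3 - <<'E'
from h import *
import time
im=snapshot("side");cv2.imwrite("pics/s2.png",cv2.resize(im[150:290,190:400],None,fx=3.6,fy=3.6)[:,:,::-1])
E
python3 path.py 0 0 0
```

```text
clock: 3.28
ee_pos: [539.4, -123.0, 55.5]
eef_rot: [-180.0, 0.1, -179.8]
ft_force: [0.4, 0.3, -0.1]
width: 0.006
finger_force: 0.0
[ 539.41089806 -122.99634244   55.45471753] [-1.79962182e+02  1.25985515e-01 -1.79819418e+02]
[[0.0003, 0.0012, 0.0315]]
[ 540.02918245 -123.21296744   56.0130358 ] [-179.9363414     0.19621234 -179.81938447]
[[0.001, 0.0014, 0.032]]
```

View pics/s2.png

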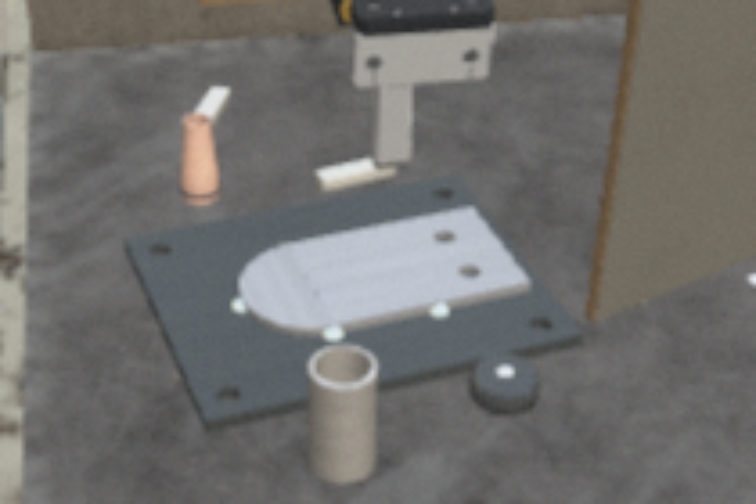

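```bash
python3 -m crank '{"angular":[[0,0,0],[0,0,0],[0,0,0],[0,0,0],[0,0,0],[0,0,0]],"translation":[[0,0.001,0.01],[0,0.001,0.02],[0,0.001,0.026],[0,0.001,0.03],[0,0.001,0.03],[0,0.001,0.03]],"grip":[1,1,1,1,1,1]}';python3 - <<'E'
from h import *
r=[]
for i in range(8):
    r.append(np.r_[sense()["ee_pos"],sense()["eef_rot"][:2]]);im=snapshot("side")
r=np.array(r);print(r,r[:,:3].mean(0),proj("side",r[:,:3].mean(0)))
cv2.imwrite("pics/s3.png",cv2.resize(im[150:250,230:370],None,fx=5,fy=5)[:,:,::-1])
E
python3 path.py 0 0.333 12
```

```text
clock: 3.83
ee_pos: [538.8, -121.8, 23.1]
eef_rot: [180.0, -0.1, -179.8]
ft_force: [0.0, -0.3, -0.8]
width: 0.002
finger_force: 0.0
[[ 5.38815223e+02 -1.21806347e+02  2.31009020e+01  1.79971862e+02
  -6.24655279e-02]
 [ 5.39206229e+02 -1.21916053e+02  2.36240554e+01  1.79991827e+02
  -8.21202065e-03]
 [ 5.39376711e+02 -1.22035769e+02  2.39203229e+01 -1.79995126e+02
   2.09777564e-02]
 [ 5.39491206e+02 -1.22037823e+02  2.40761534e+01 -1.79991344e+02
   3.99598108e-02]
 [ 5.39537156e+02 -1.22041494e+02  2.41871158e+01 -1.79988760e+02
   5.25245656e-02]
 [ 5.39496926e+02 -1.22036488e+02  2.41665113e+01 -1.79987299e+02
   4.91383768e-02]
 [ 5.39436073e+02 -1.22006094e+02  2.41331312e+01 -1.79991209e+02
   4.48015162e-02]
 [ 5.39386613e+02 -1.21996802e+02  2.40695784e+01 -1.79992528e+02
   3.91979190e-02]] [ 539.34326718 -121.98460888   23.90972128] [[297.53463365 207.91559596]]
[ 539.33385406 -121.96759976   24.02655633] [-1.7999354e+02  3.3734290e-02 -1.7981481e+02]
[[0.0069, -0.0012, 0.0], [0.0135, -0.0026, 0.0], [0.0202, -0.0039, 0.0], [0.0269, -0.0052, 0.0], [0.0336, -0.0065, 0.0], [0.0403, -0.0079, 0.0], [0.047, -0.0092, -0.0], [0.0537, -0.0105, -0.0], [0.0603, -0.0119, -0.0], [0.0668, -0.014, -0.0], [0.0728, -0.0172, -0.0], [0.0782, -0.0213, -0.0]]
```

View pics/s3.png

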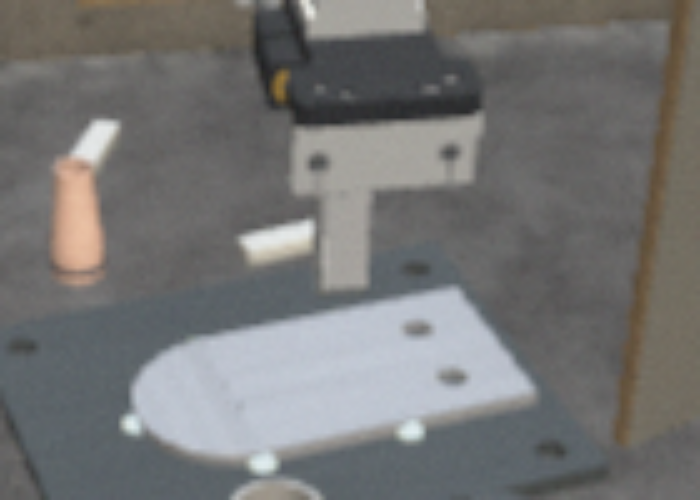

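```bash
python3 -m crank '{"angular":[[0,0,0],[0,0,0],[0,0,0],[0,0,0],[0,0,0],[0,0,0],[0,0,0],[0,0,0],[0,0,0],[0,0,0],[0,0,0],[0,0,0]],"translation":[[0.0069,-0.0012,0],[0.0135,-0.0026,0],[0.0202,-0.0039,0],[0.0269,-0.0052,0],[0.0336,-0.0065,0],[0.0403,-0.0079,0],[0.047,-0.0092,0],[0.0537,-0.0105,0],[0.0603,-0.0119,0],[0.0668,-0.014,0],[0.0728,-0.0172,0],[0.0782,-0.0213,0]],"grip":[1,1,1,1,1,1,1,1,1,1,1,1]}'; python3 path.py 0.333 0.667 12; python3 -c "
from h import *
for i in range(6): snapshot('top')"
python3 path.py 0.333 0.667 12
```

```text
clock: 5.23
ee_pos: [460.4, -143.6, 23.7]
eef_rot: [180.0, 0.0, -179.8]
ft_force: [0.3, 0.0, -0.2]
width: 0.002
finger_force: 0.0
[ 460.36016645 -143.64750057   23.72242008] [ 1.79994845e+02  1.82785961e-03 -1.79803252e+02]
[[0.0038, -0.0049, -0.0003], [0.0075, -0.0107, -0.0003], [0.0102, -0.017, -0.0003], [0.0117, -0.0236, -0.0003], [0.0122, -0.0304, -0.0003], [0.0114, -0.0372, -0.0003], [0.0095, -0.0438, -0.0003], [0.0065, -0.0499, -0.0003], [0.0025, -0.0555, -0.0003], [-0.0024, -0.0603, -0.0003], [-0.008, -0.0641, -0.0003], [-0.0142, -0.067, -0.0003]]
[ 461.30961311 -143.49402198   23.81298979] [ 1.79993283e+02  2.40377080e-02 -1.79817464e+02]
[[0.0048, -0.0051, -0.0002], [0.0085, -0.0108, -0.0002], [0.0111, -0.0171, -0.0002], [0.0127, -0.0238, -0.0002], [0.0131, -0.0306, -0.0002], [0.0123, -0.0374, -0.0002], [0.0104, -0.0439, -0.0002], [0.0074, -0.0501, -0.0002], [0.0035, -0.0556, -0.0002], [-0.0014, -0.0604, -0.0002], [-0.007, -0.0643, -0.0002], [-0.0132, -0.0672, -0.0002]]
```

```bash
python3 -m crank '{"angular":[[0,0,0],[0,0,0],[0,0,0],[0,0,0],[0,0,0],[0,0,0],[0,0,0],[0,0,0],[0,0,0],[0,0,0],[0,0,0],[0,0,0]],"translation":[[0.0045,-0.0051,0],[0.0085,-0.0108,0],[0.0111,-0.0171,0],[0.0127,-0.0238,0],[0.0131,-0.0306,0],[0.0123,-0.0374,0],[0.0104,-0.0439,0],[0.0074,-0.0501,0],[0.0035,-0.0556,0],[-0.0014,-0.0604,0],[-0.007,-0.0643,0],[-0.0132,-0.0672,0]],"grip":[1,1,1,1,1,1,1,1,1,1,1,1]}'; python3 -c "
from h import *
for i in range(6): snapshot('top')"
python3 path.py 0.667 1 12
```

```text
clock: 6.53
ee_pos: [475.1, -211.1, 23.7]
eef_rot: [180.0, 0.0, -179.8]
ft_force: [0.6, -0.4, 0.4]
width: 0.007
finger_force: 0.0
[ 474.25615922 -210.25511476   23.55771551] [ 1.79977655e+02 -2.47160948e-02 -1.79793112e+02]
[[-0.0071, -0.0021, -0.0004], [-0.0139, -0.0028, -0.0004], [-0.0206, -0.0022, -0.0005], [-0.0273, -0.0009, -0.0005], [-0.034, 0.0004, -0.0005], [-0.0407, 0.0017, -0.0005], [-0.0474, 0.0031, -0.0005], [-0.0541, 0.0044, -0.0005], [-0.0608, 0.0057, -0.0005], [-0.0675, 0.007, -0.0005], [-0.0741, 0.0084, -0.0005], [-0.0808, 0.0097, -0.0005]]
```

```bash
python3 -m crank '{"angular":[[0,0,0],[0,0,0],[0,0,0],[0,0,0],[0,0,0],[0,0,0],[0,0,0],[0,0,0],[0,0,0],[0,0,0],[0,0,0],[0,0,0]],"translation":[[-0.0071,-0.0021,0],[-0.0139,-0.0028,0],[-0.0206,-0.0022,0],[-0.0273,-0.0009,0],[-0.034,0.0004,0],[-0.0407,0.0017,0],[-0.0474,0.0031,0],[-0.0541,0.0044,0],[-0.0608,0.0057,0],[-0.0675,0.007,0],[-0.0741,0.0084,0],[-0.0808,0.0097,0]],"grip":[1,1,1,1,1,1,1,1,1,1,1,1]}'; python3 -c "
from h import *
for i in range(6): im=snapshot('side')
cv2.imwrite('pics/s4.png',cv2.resize(im[150:290,190:400],None,fx=3.6,fy=3.6)[:,:,::-1])"
python3 path.py 1 1 0
```

```text
clock: 7.83
ee_pos: [555.9, -200.5, 23.7]
eef_rot: [180.0, 0.0, -179.8]
ft_force: [-0.1, 0.4, -0.7]
width: 0.004
finger_force: 0.0
[ 554.91553743 -200.68569348   23.65198665] [ 1.79992584e+02 -2.01652766e-02 -1.79822741e+02]
[[-0.0001, 0.0004, -0.0003]]
```

View pics/s4.png

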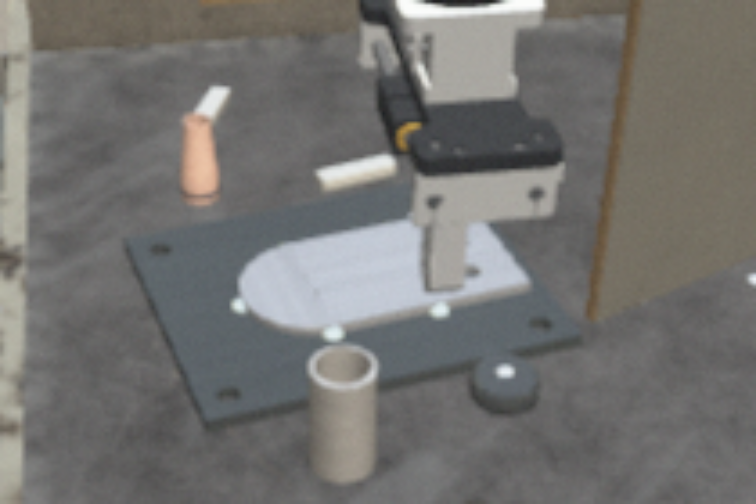

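The picture shows the tips just above the last tack at (440,310), and the loose things have not moved. Next I lift straight up.

```bash
python3 -m crank '{"angular":[[0,0,0],[0,0,0],[0,0,0],[0,0,0],[0,0,0],[0,0,0],[0,0,0],[0,0,0],[0,0,0],[0,0,0],[0,0,0],[0,0,0]],"translation":[[0,0,-0.01],[0,0,-0.03],[0,0,-0.055],[0,0,-0.08],[0,0,-0.105],[0,0,-0.125],[0,0,-0.14],[0,0,-0.15],[0,0,-0.155],[0,0,-0.155],[0,0,-0.155],[0,0,-0.155]],"grip":[1,1,1,1,1,1,1,1,1,1,1,1]}'; python3 -c "
from h import *
for i in range(6): snapshot('side')
s=sense();print(s['ee_pos'],s['dq'].max(),s['clock']);print(finish_job())"
```

```text
clock: 9.13
ee_pos: [554.5, -200.4, 177.2]
eef_rot: [179.9, -0.1, -179.8]
ft_force: [0.4, -0.3, -0.1]
width: 0.004
finger_force: 0.0
[ 555.00815611 -200.56910895  178.0857731 ] 0.08965806666706302 9.4333
the job is handed in; nothing more can be done
None
```

The dry run is done and handed in: the closed fingertips followed the seam from the tack beside the soapstone (seam_0), round the nose to the last tack (seam_8), about 10 mm above the lug. I saw no sign of contact, and the fingers finished about 164 mm above the lug at 9.4 s.

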